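Roll the filament spool into its parking groove

ROBOT

A 7-joint arm with a two-finger parallel gripper is mounted at the origin on the work surface. World frame = base frame: x ahead of the robot, y to its left, z up, the work surface at z = 0. Lengths are in m, angles in rad, forces in N, time in s.
With the tool pointing down it reaches from about 0.4 to 0.85 m from the base axis. Payload 6.9 kg.
Tool frame: the origin (TCP) lies at the very end of the fingers, on their centre line; the grasp point (between the pads) lies 19 mm behind it (robot.hold_point_z is the distance from the TCP to the grasp point, in m); y points along the fingers, z is the direction in which the jaws open and shut, and the axes are right-handed (so a half turn about y gives the same grasp; the last joint's range is limited). The gripper opens to 85 mm and grips with 20 to 120 N. Pads are 22 mm wide; open, the fingers measure 114 mm over their backs; the gripper's body (76 mm by 85 mm) begins 54 mm behind the grasp point. The pads swing forward as they close: fully open they stand 13 mm farther back than shut.
Start: joints at [-1.103, 0.507, -0.238, 1.5, 0.126, 1.149, -0.155], TCP at [0.222, 0.584, 0.231] pointing down, gripper open.
Joint ranges: [-3.08, 3.08], [-0.24, 2.05], [-1.43, 1.35], [0, 2.5], [-1.52, 4.66], [0.17, 1.96], [-2.89, 2.89]. Speed limits (rad/s): [2.39, 2.39, 3.14, 3.14, 3.14, 3.14, 3.14].

INTERFACE

Orientations are given as a unit quaternion [x, y, z, w].
In Python, from rig import robot, optics, job, search_frame, masks_of gives the robot as it stands.
- The arm moves only by the tool arm_command, never from a script. Its argument "steps" is a list of rows, each a list of 3 entries, a list of its own where there are three numbers: the shift along the tool's x, y, z in cm, then the turn, a rotation vector about the tool's x, y, z in degrees, then the closure, from 0 (fully open) to 1 (shut). A call has 1 to 12 rows; each row shifts and turns the pose as measured when the row begins, along the tool's axes as they then stand; what a row does not reach is not made up. A row lasts 1/12 s, in which the tool goes at most 41.7 mm and 7.16 degrees, less where a joint would pass 70% of its speed; a pose out of reach is approached as far as the arm can. A call is refused whole if a number of a shift passes 4.17 or a number of a turn 7.16, either way. A call with a gripper value outside its range is refused whole. The fingers move at their own pace and stop on an object; "force" is the grip in N (left out, the last holds). Time passes only in rows, so rows that do not move let the fingers close. It gives the time, the measured TCP pose, the force and the opening at its end, in the units of the state.
- robot.observe(): the state, without advancing time (a new reading comes with each control period).
- optics.grab_frame(name): name is "side" or "top" or "wrist"; returns (picture, depth): 420x560x3 uint8, blue, green, red; 420x560 float32, m along the optical axis (not along the pixel's ray), 0 where there is no reading.
- optics.calibration(name): a dict with "mtx" (3x3 intrinsics, pixels), "origin" and "attitude" of the camera in the world. Camera axes: x right, y up, looking along -z (the intrinsics and any distortion apply to the point x, -y, -z); pixel columns grow to the right and rows downward; lengths in m; the calibration is good to about 2 mm. A picture is of the moment at which its call begins: read the wrist's pose just before it. calibration takes no time and is no camera call; for the wrist camera it gives the pose at the moment of the call.
- job.hand_in(): hands the job in, once; it reports no verdict.
Trained networks look in the newest picture that a camera, given by its name, has taken for a name from the list of things; names that differ only in an ending like _2 or _b are one class to them, and where a whole thing is asked for, a point or a joint stands for the part that bears it (a point fixed in the world has none). Each returns a list of dicts, best first, with "score" (0 to 1); they miss things now and then, are a little off and sometimes report something else, mostly with a low value. They report only what shows in the picture. A call takes as long as a camera call.
- search_frame(query, camera): "point" ([column, row] in pixels, amid what is visible of it).
- masks_of(query, camera): "pixels" (420x560 bool, what is visible of it) and "point" ([column, row] in pixels, amid what is visible of it).
The state is a dict: "time": time; "joint_positions": joint angles; "joint_vel": joint speeds; "tau": joint torques, N m; "tool_pos": TCP position; "ee_rot": TCP orientation; "wrist_force": force on the tool from outside, world axes, zero at the start; "torque": the same for the moment, N m; "grip_width": finger opening in m.
Only numpy, scipy, OpenCV 4.12 (cv2) and the standard library are available. Lean on these libraries where they do the work, as an engineer would, in place of code of your own. Each camera call takes 0.05 s, during which the arm holds its last target.

TASK

Roll the loose filament spool along the plywood board by pushing on its top with your fingertips, in as many strokes as you like, until it drops into the groove beside the parked spool and stays resting there; then take the hand away. It should roll, not skid: never lift it, tip it over, push on its lower half or let it run on past the groove. Leave the parked spool, the glue stick and the oil bottle where they are.

Things in the scene. Friction and masses are not known exactly. Their poses are not given: they have to be found in the camera images.
- spool: Loose filament spool, on its rims: 200 mm across its two white 4 mm flanges, 67 mm wide, 0.7 to 1 kg. Origin: its centre, 109 mm above the desk on the flat board, 104 mm in the groove. x: its axis, level; y, z turn as it rolls. Between the flanges (59 mm) the filament is wound solid to 97 mm radius, its top 206 mm above the desk on the flat. It rolls with slight resistance: at 0.1 m/s it coasts 30 to 50 mm.
- board: Plywood spool board, 9 mm thick, 205 x 420 mm, fixed to the desk. Origin at desk height on the middle line of the empty lane, 5 mm short of mid-board. x along the groove, y along the board from the groove to the loose spool, which starts at y = 30 to 150 mm, within 6 mm of x = 0, square within 0.03 rad. It spans x -145 to +60, y -205 to +215 mm, with strips 8 mm high at both y ends.
- park (a point): The parking place: at desk height below the middle of the groove in the empty lane, 100 mm from the board's origin along its -y; axes as the board's. When home, the loose spool's centre is straight above this point, 104 mm above it.
- groove_edge (a point): Middle of the groove's near edge in the empty lane, at the board's top face (9 mm above the desk), 32 mm from the parking place along the board's y. The groove is 64 mm wide, 5 mm deep, square-edged, cork-lined, right across the board. A spool whose centre passes this edge falls in by itself and rocks briefly; if it came slowly (under 0.1 m/s) it does not climb out beyond.
- parked_spool: A spool like the first, standing parked in the groove in the other lane: its centre is 92 mm from the parking place along the board's -x. Origin at its centre, x along its axis. To be left alone.
- glue_stick: Glue stick standing upright on the desk beside the board, 32 mm across, 100 mm tall. Origin at the centre of its foot. To be left alone.
- oiler: White oil bottle with an orange nozzle standing on the desk beside the board, 38 mm across, 125 mm tall. Origin at the centre of its foot. To be left alone.

How it is judged:
By the outcome, as a careful person would: the job done as asked, in the order asked, and still so for the second after the job is handed in, with the robot touching nothing.
It also fails if it takes over 61 s, if anything falls off the work surface, if the arm or the gripper's body presses on something with over 40 N, if the wrist force passes 120 N, or if a joint passes its speed limit or range.

## Working session

There is one attempt and no reset: what is moved stays moved. The work goes in short steps, Python scripts to look and compute and a tool call to move; the robot and the scene stay as the last step left them, time stands still between calls to the robot, and variables do not carry over. Pictures are saved under pics/ and viewed, and the job is handed in when it is done.

Besides the shell and the picture viewer there is one more tool, called after "Request:" by a JSON object that holds its "name" and its "arguments". arm_command: Moves the arm, as the interface text tells. Its arguments: {"type":"object","properties":{"steps":{"type":"array","items":{"type":"array"}},"force":{"type":"number"}},"required":["steps"]}

```bash
ls; mkdir -p pics; python3 - <<'E'
from rig import robot, optics, job, search_frame, masks_of
import cv2
s=robot.observe(); print({k:(v if not hasattr(v,'round') else v) for k,v in s.items()})
for n in ("side","top"):
    p,d=optics.grab_frame(n); cv2.imwrite(f"pics/{n}0.png",p); print(n,optics.calibration(n))
    for q in ("spool","parked_spool","board","glue_stick","oiler"):
        print(q,[(r["score"],r["point"]) for r in search_frame(q,n)][:3])
E
```

```text
pics
{'time': 0.0, 'joint_positions': array([-1.10247342,  0.50834634, -0.23752559,  1.50114481,  0.12572678,
        1.14890777, -0.15481267]), 'joint_vel': array([-2.08676274e-04,  1.55783587e-03,  3.41894999e-04,  2.08381122e-03,
        3.56472603e-04,  4.69841229e-04, -4.93379306e-05]), 'tau': array([-1.01578833e-03, -6.20596576e+01, -2.18698852e+00, -2.49650520e+01,
        1.26822709e-02,  1.19795531e-02,  1.22264524e-05]), 'tool_pos': array([0.2217217 , 0.58380308, 0.2304203 ]), 'ee_rot': array([ 0.69613803, -0.1276637 ,  0.12747353, -0.69487   ]), 'wrist_force': array([-0.71694249,  0.0467864 , -0.30783263]), 'torque': array([-0.00238131, -0.0140774 ,  0.000393  ]), 'grip_width': 0.0855314552473973}
side {'mtx': array([[495.00618045,   0.        , 272.55450626],
       [  0.        , 495.00618045, 205.93932678],
       [  0.        ,   0.        ,   1.        ]]), 'origin': array([0.7739839 , 0.46618757, 0.56441511]), 'attitude': array([0.06963981, 0.41136497, 0.89188587, 0.17455301])}
spool []
parked_spool [(0.65, [305.5, 163.7])]
board [(0.8, [313.9, 304.2])]
glue_stick [(0.55, [273.2, 312.3])]
oiler [(0.82, [193.2, 262.8])]
top {'mtx': array([[458.20087236,   0.        , 281.97996067],
       [  0.        , 458.20087236, 204.45012199],
       [  0.        ,   0.        ,   1.        ]]), 'origin': array([ 0.49463707, -0.031326  ,  0.76192283]), 'attitude': array([ 0.04700426, -0.07105216, -0.70323128,  0.70583847])}
spool [(0.95, [139.6, 275.4]), (0.24, [269.4, 148.8])]
parked_spool [(0.72, [304.2, 274.5])]
board [(0.79, [221.0, 293.5])]
glue_stick [(0.86, [180.9, 187.4])]
oiler [(0.79, [268.0, 152.2])]
```

View pics/side0.png

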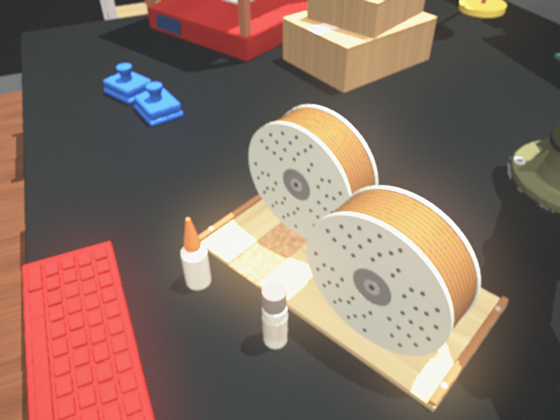

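View pics/top0.png

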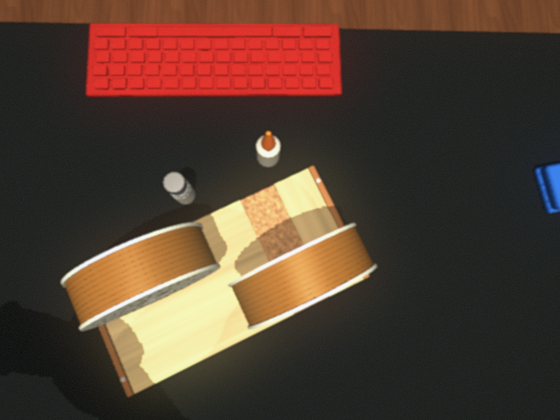

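```bash
cat > h.py <<'E'
from rig import robot, optics, job, search_frame, masks_of
import numpy as np, cv2
from scipy.spatial.transform import Rotation as R
from scipy.optimize import least_squares
def cloud(n,name=None):
    p,d=optics.grab_frame(n); c=optics.calibration(n)
    if name: cv2.imwrite(f"pics/{name}.png",p)
    K=c["mtx"]; v,u=np.mgrid[:420,:560]
    P=np.dstack([(u-K[0,2])/K[0,0]*d,-(v-K[1,2])/K[1,1]*d,-d])
    W=P@R.from_quat(c["attitude"]).as_matrix().T+c["origin"]
    W[d==0]=np.nan
    return p,W
def ray(n,u,v,z):
    c=optics.calibration(n);K=c["mtx"]
    r=R.from_quat(c["attitude"]).apply([(u-K[0,2])/K[0,0],-(v-K[1,2])/K[1,1],-1]);o=c["origin"]
    return o+r*(z-o[2])/r[2]
def fitcyl(X, th0):
    # wound filament radius .097: axis level dir th; params: a (perp offset), zc, th
    m=X.mean(0)
    def f(q):
        n=np.array([-np.sin(q[2]),np.cos(q[2])])  # perpendicular to axis
        return np.hypot((X[:,:2]-m[:2])@n-q[0], X[:,2]-q[1])-0.097
    r=least_squares(f,[0,.109,th0],loss="soft_l1",f_scale=.002)
    th=r.x[2]; a=np.array([np.cos(th),np.sin(th)]); n=np.array([-a[1],a[0]])
    s=(X[:,:2]-m[:2])@a
    lo,hi=np.percentile(s,[1,99])
    c=m[:2]+n*r.x[0]+a*(lo+hi)/2
    return c,r.x[1],th,hi-lo,np.abs(f(r.x)).mean()
E
python3 - <<'E'
from h import *
np.set_printoptions(precision=4,suppress=True)
for n,pts in (("top",[(315,167),(130,396),(344,222),(103,326)]),("side",[(505,300),(435,403),(200,238)])):
    for p in pts: print(n,p,ray(n,*p,0.017))
for n in ("top","side"):
    p,W=cloud(n)
    hsv=cv2.cvtColor(p,cv2.COLOR_BGR2HSV)
    m0=(W[...,2]>0.12)&(W[...,2]<.215)&(hsv[...,1]>120)
    for q in ("spool","parked_spool"):
        for r in masks_of(q,n)[:2]:
            X=W[m0&r["pixels"]]
            if len(X)<100: continue
            print(n,q,round(r["score"],2),r["point"],len(X),*fitcyl(X,-1.2))
    for q in ("glue_stick","oiler"):
        for r in masks_of(q,n)[:1]:
            X=W[r["pixels"]]; print(q,np.nanmedian(X,0),np.nanmax(X[:,2]))
E
```

```text
top (315, 167) [ 0.6845 -0.1121  0.017 ]
top (130, 396) [0.3227 0.1749 0.017 ]
top (344, 222) [ 0.5918 -0.1589  0.017 ]
top (103, 326) [0.4264 0.2223 0.017 ]
side (505, 300) [0.3279 0.1791 0.017 ]
side (435, 403) [0.505 0.267 0.017]
side (200, 238) [ 0.6837 -0.102   0.017 ]
top spool 0.66 [142.7, 273.1] 6689 [0.5036 0.1384] 0.10968123209075588 -2.6945220549214333 0.055240608813727464 0.0006631803814761559
top parked_spool 0.88 [303.7, 279.0] 6284 [ 0.504  -0.0812] 0.10450301387213459 -2.6903724377303067 0.05554099327787163 0.0006340474240142442
glue_stick [0.6332 0.1013 0.0989] 0.10496283934199246
oiler [ 0.6978 -0.0316  0.0665] 0.1270294728153355
side spool 0.94 [394.9, 268.6] 4206 [0.502  0.1366] 0.10928984147136037 -2.691718581878607 0.051204218752410505 0.0004558886552699829
side parked_spool 0.85 [307.7, 163.3] 2420 [ 0.5032 -0.083 ] 0.1044832738003332 -2.6851015462755714 0.05052493589847924 0.0005883611087288068
glue_stick [0.643  0.1166 0.0689] 0.1024584095138133
```

```bash
python3 - <<'E'
from h import *
np.set_printoptions(precision=4,suppress=True)
s=robot.observe(); M=R.from_quat(s["ee_rot"]).as_matrix(); print(M)
a=0.4510
bx=np.array([np.cos(a),np.sin(a),0]);by=np.array([-np.sin(a),np.cos(a),0])
print("tool in board",np.array([bx,by,[0,0,1]])@M)
for t in (bx,-bx,by,-by):  # tool z target
    y=np.array([0,0,-1.]);T=np.column_stack([np.cross(y,t),y,t])
    print(np.degrees(R.from_matrix(M.T@T).as_rotvec()))
tgt=np.array([.503,.1375,.28])+by*.03
print(tgt, M.T@(tgt-s["tool_pos"]))
E
```

```text
[[ 0.9349 -0.      0.3549]
 [-0.3549 -0.0001  0.9349]
 [-0.     -1.     -0.0001]]
tool in board [[ 0.6867 -0.0001  0.7269]
 [-0.7269 -0.      0.6867]
 [-0.     -1.     -0.0001]]
[ 0.0039 43.3714  0.0006]
[   0.0008 -136.6286   -0.0048]
[  0.0032 -46.6286  -0.0023]
[  0.0028 133.3714   0.0039]
[0.4899 0.1645 0.28  ] [ 0.3996 -0.0487 -0.2973]
```

Request:
{"name": "arm_command", "arguments": {"steps": [[[0, -2.5, 0], [0, 0, 0], 1], [[0, -2.5, 0], [0, 0, 0], 1], [[0, 0, 0], [0, 7, 0], 1], [[0, 0, 0], [0, 7, 0], 1], [[0, 0, 0], [0, 7, 0], 1], [[0, 0, 0], [0, 7, 0], 1], [[0, 0, 0], [0, 7, 0], 1], [[0, 0, 0], [0, 7, 0], 1], [[0, 0, 0], [0, 1.4, 0], 1], [[0, 0, 0], [0, 0, 0], 1]], "force": 60}}

```text
time: 1.93
tool_pos: [0.2218, 0.5841, 0.2839]
ee_rot: [0.595, -0.383, 0.383, -0.594]
wrist_force: [0.3, -0.1, 0.9]
grip_width: -0.0001
```

```bash
cat > st.py <<'E'
from h import *
np.set_printoptions(precision=4,suppress=True)
a=0.4510
bx=np.array([np.cos(a),np.sin(a),0]);by=np.array([-np.sin(a),np.cos(a),0])
s=robot.observe(); M=R.from_quat(s["ee_rot"]).as_matrix()
y=np.array([0,0,-1.]);T=np.column_stack([-by,y,bx])
print("t",s["time"],"pos",s["tool_pos"],"F",s["wrist_force"],"grip",s["grip_width"],"rot err deg",np.degrees(R.from_matrix(M.T@T).as_rotvec()))
c=np.array([.503,.1375,.206])
print("tool minus spool top, in tool axes cm", 100*M.T@(s["tool_pos"]-c), "q",s["joint_positions"])
E
python3 st.py
```

```text
t 1.9333 pos [0.2218 0.5841 0.2839] F [ 0.2653 -0.1161  0.905 ] grip -6.238017023961296e-05 rot err deg [ 0.0309 -1.412  -0.0244]
tool minus spool top, in tool axes cm [-52.2972  -7.7661  -7.1371] q [-1.2165  0.4678 -0.0499  1.4128  0.0229  1.2616 -0.8417]
```

Request:
{"name": "arm_command", "arguments": {"steps": [[[4, 0, 0.6], [0, -1.4, 0], 1], [[4, 0, 0.6], [0, 0, 0], 1], [[4, 0, 0.6], [0, 0, 0], 1], [[4, 0, 0.6], [0, 0, 0], 1], [[4, 0, 0.6], [0, 0, 0], 1], [[4, 0, 0.6], [0, 0, 0], 1], [[4, 0, 0.6], [0, 0, 0], 1], [[4, 0, 0.6], [0, 0, 0], 1], [[4, 0, 0.6], [0, 0, 0], 1], [[4, 0, 0.6], [0, 0, 0], 1], [[4, 0, 0.6], [0, 0, 0], 1], [[0, 0, 0], [0, 0, 0], 1]]}}

```text
time: 2.93
tool_pos: [0.4814, 0.2089, 0.281]
ee_rot: [-0.604, 0.367, -0.366, 0.605]
wrist_force: [-0.1, 0.6, 0.4]
grip_width: 0.0001
```

```bash
python3 st.py
```

```text
t 2.9333 pos [0.4814 0.2089 0.281 ] F [-0.0967  0.5552  0.3655] grip 5.241831143586474e-05 rot err deg [-0.0341  1.7702 -0.1149]
tool minus spool top, in tool axes cm [-7.3461 -7.4797  1.4033] q [-0.5119  0.3083  0.0791  1.6812 -0.0284  1.1527  0.0568]
```

Request:
{"name": "arm_command", "arguments": {"steps": [[[2, 1.5, -0.6], [0, 1.8, 0], 1], [[2.4, 1.5, -0.6], [0, 0, 0], 1], [[0, 1.5, 0], [0, 0, 0], 1], [[0, 0.8, 0], [0, 0, 0], 1], [[0, 0, 0], [0, 0, 0], 1], [[0, 0, 0], [0, 0, 0], 1]]}}

```text
time: 3.43
tool_pos: [0.4932, 0.16, 0.2272]
ee_rot: [-0.597, 0.376, -0.376, 0.6]
wrist_force: [0.8, 0.5, 0.5]
grip_width: 0.0001
```

```bash
python3 st.py; python3 - <<'E'
from h import *
for n in ("side","top"):
    p,_=optics.grab_frame(n); cv2.imwrite(f"pics/{n}1.png",p)
E
```

```text
t 3.4333 pos [0.4932 0.16   0.2272] F [0.8472 0.4627 0.4785] grip 0.00014390901644288778 rot err deg [-0.2446 -0.0995 -0.0895]
tool minus spool top, in tool axes cm [-2.4508 -2.1195  0.1051] q [-0.4304  0.3414  0.0984  1.7905 -0.0413  1.0075  0.1336]
```

View pics/side1.png

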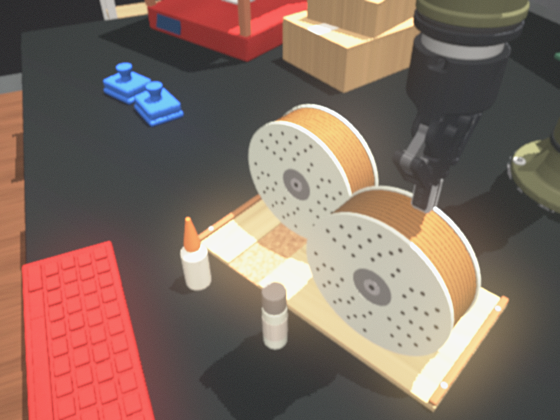

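View pics/top1.png

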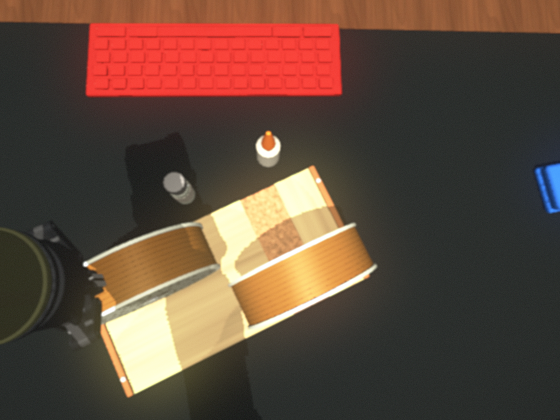

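Request:
{"name": "arm_command", "arguments": {"steps": [[[0.3, 1.2, 0], [0, 0, 0], 1], [[0.2, 0.4, 0], [0, 0, 0], 1], [[0, 0.2, 0], [0, 0, 0], 1], [[0, 0, 0], [0, 0, 0], 1]]}}

```text
time: 3.87
tool_pos: [0.4967, 0.1595, 0.2121]
ee_rot: [-0.596, 0.373, -0.376, 0.604]
wrist_force: [0.0, 0.9, 0.4]
grip_width: 0.0001
```

```bash
python3 st.py
```

```text
t 3.8667 pos [0.4967 0.1595 0.2121] F [0.0284 0.856  0.4472] grip 0.00013858481305233878 rot err deg [-0.606   0.2592 -0.1221]
tool minus spool top, in tool axes cm [-2.2555 -0.6009  0.4074] q [-0.424   0.3576  0.0957  1.8118 -0.0448  0.9639  0.1465]
```

Request:
{"name": "arm_command", "arguments": {"steps": [[[0.2, 0.4, -0.4], [-0.6, 0.2, 0], 1], [[0.2, 0.3, 0], [0, 0, 0], 1], [[0, 0.2, 0], [0, 0, 0], 1], [[0, 0, 0], [0, 0, 0], 1]]}}

```text
time: 4.2
tool_pos: [0.4961, 0.1552, 0.2052]
ee_rot: [-0.598, 0.375, -0.375, 0.601]
wrist_force: [-1.2, -0.3, 1.9]
grip_width: -0.0002
```

```bash
python3 st.py
```

```text
t 4.2 pos [0.4961 0.1552 0.2052] F [-1.1787 -0.2518  1.8716] grip -0.0001944192916862861 rot err deg [-0.2354  0.1305 -0.1206]
tool minus spool top, in tool axes cm [-1.8955  0.0842  0.1511] q [-0.4176  0.3652  0.0968  1.8212 -0.0456  0.9534  0.1524]
```

Request:
{"name": "arm_command", "arguments": {"steps": [[[0.2, 0.2, 0], [0, 0, 0], 1], [[0.5, 0.2, 0], [0, 0, 0], 1], [[0.7, 0.2, 0], [0, 0, 0], 1], [[0.7, 0.2, 0], [0, 0, 0], 1]]}}

```text
time: 4.53
tool_pos: [0.5093, 0.1392, 0.2063]
ee_rot: [-0.594, 0.371, -0.377, 0.606]
wrist_force: [-3.1, -1.5, 16.4]
grip_width: -0.0001
```

```bash
python3 st.py
```

```text
t 4.5333 pos [0.5093 0.1392 0.2063] F [-3.1498 -1.5026 16.3517] grip -8.841109567351112e-05 rot err deg [-1.1346  0.2894 -0.137 ]
tool minus spool top, in tool axes cm [ 0.1251 -0.0149  0.6438] q [-0.3802  0.3683  0.0993  1.8131 -0.0511  0.9433  0.1978]
```

Request:
{"name": "arm_command", "arguments": {"steps": [[[0.7, 0.1, -0.3], [-0.6, 0.2, 0], 1], [[0.7, 0.1, -0.3], [-0.4, 0, 0], 1], [[0.7, 0.1, -0.2], [0, 0, 0], 1]]}}

```text
time: 4.78
tool_pos: [0.5135, 0.1162, 0.2059]
ee_rot: [-0.597, 0.374, -0.376, 0.602]
wrist_force: [0.2, 0.4, 10.1]
grip_width: 0.0002
```

```bash
python3 st.py; cat > look.py <<'E'
from h import *
import sys
np.set_printoptions(precision=4,suppress=True)
a=0.4510
bx=np.array([np.cos(a),np.sin(a)]);by=np.array([-np.sin(a),np.cos(a)])
park=np.array([.5857,-.0405])
for n in ("side","top"):
    p,W=cloud(n,n+sys.argv[1])
    hsv=cv2.cvtColor(p,cv2.COLOR_BGR2HSV)
    m0=(W[...,2]>0.12)&(W[...,2]<.215)&(hsv[...,1]>120)
    for r in masks_of("spool",n)[:2]:
        X=W[m0&r["pixels"]]
        if len(X)<100: continue
        f=fitcyl(X,-2.69); print(n,round(r["score"],2),len(X),f,"board rel park",(f[0]-park)@bx,(f[0]-park)@by,"yaw",f[2]+np.pi-a)
E
python3 look.py 2
```

```text
t 4.7833 pos [0.5135 0.1162 0.2059] F [ 0.2071  0.4215 10.1386] grip 0.00015736658626722304 rot err deg [-0.4583  0.116  -0.0897]
tool minus spool top, in tool axes cm [2.3749 0.0107 0.0065] q [-0.3421  0.3727  0.1061  1.8074 -0.0511  0.9565  0.239 ]
side 0.64 4193 (array([0.5113, 0.1173]), np.float64(0.10918416315207648), np.float64(-2.690729190607089), np.float64(0.05193816577666018), np.float64(0.0004972036630026877)) board rel park 0.0017999504857804803 0.17441044781799409 yaw -0.00013653701729582357
top 0.78 3553 (array([0.513 , 0.1185]), np.float64(0.1096066305078467), np.float64(-2.695807743623942), np.float64(0.05543684455613637), np.float64(0.0006568155954883118)) board rel park 0.0038715969387493675 0.17474213675568964 yaw -0.005215090034148717
```

Request:
{"name": "arm_command", "arguments": {"steps": [[[0.8, 0.1, -0.1], [-0.3, 0, 0], 1], [[0.8, 0.1, -0.2], [-0.2, 0, 0], 1], [[0.8, 0.12, -0.2], [-0.2, 0, 0], 1], [[0.8, 0.15, -0.2], [0, 0, 0], 1], [[0.8, 0.2, -0.2], [0, 0, 0], 1]]}}

```text
time: 5.4
tool_pos: [0.5312, 0.0774, 0.2045]
ee_rot: [-0.595, 0.371, -0.378, 0.604]
wrist_force: [2.6, 0.1, 10.0]
grip_width: 0.0
```

```bash
python3 st.py;python3 look.py 3
```

```text
t 5.4 pos [0.5312 0.0774 0.2045] F [2.5696 0.1045 9.9577] grip 9.81292793938646e-06 rot err deg [-0.9205  0.2541  0.0893]
tool minus spool top, in tool axes cm [ 6.6372  0.1587 -0.1129] q [-0.2682  0.3853  0.1137  1.7914 -0.0562  0.9521  0.3246]
side 0.88 4306 (array([0.5204, 0.0975]), np.float64(0.10921833999061524), np.float64(-2.698026963141162), np.float64(0.051853229671451145), np.float64(0.0005185324330592263)) board rel park 0.0013403803517865627 0.15263147749851183 yaw -0.007434309551368867
top 0.81 2155 (array([0.5219, 0.0984]), np.float64(0.1097702262304475), np.float64(-2.711751074220619), np.float64(0.05572752958724107), np.float64(0.00059126295486123)) board rel park 0.003107398122285838 0.15287216278558557 yaw -0.021158420630825903
```

Request:
{"name": "arm_command", "arguments": {"steps": [[[0, -1.0, 0], [0, 0, 0], 1], [[0, -1.0, 0], [0, 0, 0], 1], [[-1.2, 0, 0.3], [-0.9, 0.2, 0], 1], [[-1.4, 0, 0.2], [0, 0, 0], 1], [[-1.2, 0, 0.1], [0, 0, 0], 1], [[0, 0.4, 0], [0, 0, 0], 1], [[0, 0, 0], [0, 0, 0], 1]]}}

```text
time: 6.18
tool_pos: [0.5192, 0.1117, 0.2234]
ee_rot: [0.6, -0.376, 0.377, -0.597]
wrist_force: [-0.2, -0.1, -0.8]
grip_width: 0.0003
```

```bash
sed -i 's/^c=.*/c=np.array([.5857,-.0405,.206])+by*float(__import__("sys").argv[1])+bx*.0025/' st.py; python3 look.py 4;python3 st.py .153
```

```text
side 0.81 4425 (array([0.5207, 0.0988]), np.float64(0.10929220384985837), np.float64(-2.7004428467145596), np.float64(0.051868091026441895), np.float64(0.0005058095729099692)) board rel park 0.0022470237586253417 0.15365650847967854 yaw -0.009850193124766482
top 0.75 4202 (array([0.5217, 0.1005]), np.float64(0.10970378814981857), np.float64(-2.7032167402815994), np.float64(0.055384187862896464), np.float64(0.0006736449777833702)) board rel park 0.003837596121501221 0.15476204315638936 yaw -0.012624086691806313
t 6.3833 pos [0.5198 0.1111 0.2239] F [ 0.521   0.2817 -1.0385] grip -0.0002195527785699674 rot err deg [ 0.0727 -0.3063  0.1664]
tool minus spool top, in tool axes cm [-1.2146 -1.792   0.4209] q [-0.3377  0.3672  0.1121  1.7603 -0.0436  1.0172  0.2356]
```

Request:
{"name": "arm_command", "arguments": {"steps": [[[-0.6, 0.6, -0.2], [0, -0.3, 0], 1], [[-0.6, 0.6, -0.2], [0, 0, 0], 1], [[0, 0.5, 0], [0, 0, 0], 1], [[0, 0.2, 0], [0, 0, 0], 1], [[0, 0.1, 0], [0, 0, 0], 1], [[0, 0.1, 0], [0, 0, 0], 1]]}}

```text
time: 6.88
tool_pos: [0.5121, 0.1202, 0.2043]
ee_rot: [-0.598, 0.374, -0.378, 0.6]
wrist_force: [-4.6, 0.6, 13.3]
grip_width: -0.0
```

```bash
python3 st.py .154
```

```text
t 6.8833 pos [0.5121 0.1202 0.2043] F [-4.6101  0.6184 13.3221] grip -2.905038951876649e-05 rot err deg [-0.276  -0.0951  0.2158]
tool minus spool top, in tool axes cm [-2.2744  0.1619  0.1285] q [-0.3545  0.3747  0.1065  1.809  -0.0443  0.9548  0.2195]
```

Request:
{"name": "arm_command", "arguments": {"steps": [[[0.5, 0.05, -0.1], [-0.3, 0, 0], 1], [[0.8, 0.05, -0.2], [-0.2, 0, 0], 1], [[0.9, 0.05, -0.2], [-0.2, 0, 0], 1], [[0.9, 0.08, -0.2], [-0.2, 0, 0], 1], [[0.9, 0.1, -0.2], [-0.2, 0, 0], 1], [[0.9, 0.1, -0.2], [-0.2, 0, 0], 1], [[0.9, 0.1, -0.2], [-0.2, 0, 0], 1], [[0.9, 0.15, -0.2], [-0.2, 0, 0], 1]]}}

```text
time: 7.55
tool_pos: [0.5384, 0.0569, 0.2059]
ee_rot: [0.601, -0.371, 0.377, -0.599]
wrist_force: [2.9, 0.3, 9.3]
grip_width: -0.0003
```

```bash
python3 look.py 5;python3 st.py .12
```

```text
side 0.78 4109 (array([0.5342, 0.0672]), np.float64(0.10929967328469777), np.float64(-2.7040964179673868), np.float64(0.05180669722932131), np.float64(0.0005325476160583273)) board rel park 0.0005643106598192733 0.11939633978213607 yaw -0.013503764377593652
top 0.78 2228 (array([0.5357, 0.0681]), np.float64(0.10971820149121887), np.float64(-2.7280275753609424), np.float64(0.055763196530379394), np.float64(0.0005909686004147318)) board rel park 0.002360564672486336 0.11950326317223388 yaw -0.03743492177114932
t 7.75 pos [0.5384 0.0567 0.2059] F [1.8701 1.1664 8.1015] grip -0.00020979709751882625 rot err deg [-0.1682  0.2211  0.4744]
tool minus spool top, in tool axes cm [ 1.1877  0.0217 -0.2705] q [-0.2382  0.3963  0.1202  1.7689 -0.0476  0.9741  0.3542]
```

Request:
{"name": "arm_command", "arguments": {"steps": [[[0.7, 0.13, -0.3], [-0.2, 0, -0.2], 1], [[0.8, 0.15, -0.3], [-0.2, 0, -0.2], 1], [[0.8, 0.17, -0.2], [-0.2, 0, 0], 1], [[0, -1.0, 0], [0, 0, 0], 1], [[0, -1.0, 0], [0, 0, 0], 1], [[-1.2, 0, 0.3], [0, 0, 0], 1], [[-1.6, 0, 0.3], [0, 0, 0], 1], [[-1.6, 0, 0.3], [0, 0, 0], 1], [[-1.2, 0, 0.2], [0, 0, 0], 1], [[0, 0.4, 0], [0, 0, 0], 1], [[0, 0.2, 0], [0, 0, 0], 1]]}}

```text
time: 8.67
tool_pos: [0.529, 0.0966, 0.22]
ee_rot: [0.602, -0.367, 0.38, -0.599]
wrist_force: [-0.2, -1.3, -0.5]
grip_width: -0.0
```

```bash
python3 look.py 6;python3 st.py .108
```

```text
side 0.64 4128 (array([0.5504, 0.0343]), np.float64(0.1093181439019977), np.float64(-2.7185265962193985), np.float64(0.051316165581915776), np.float64(0.0005425135968611659)) board rel park 0.0007925629753486987 0.08270757064801099 yaw -0.027933942629605413
top 0.62 5633 (array([0.5519, 0.0338]), np.float64(0.10962625705636744), np.float64(-2.721254483830296), np.float64(0.055295779534037366), np.float64(0.0006471718855874736)) board rel park 0.0019378744085843478 0.0815654968346411 yaw -0.030661830240502785
t 8.8667 pos [0.5299 0.0946 0.2203] F [ 0.1495 -0.0942  0.3005] grip -8.8532041989577e-05 rot err deg [-0.3397  0.2145  0.9974]
tool minus spool top, in tool axes cm [-3.7654 -1.4932  0.6347] q [-0.3139  0.3749  0.1159  1.7593 -0.032   1.      0.2657]
```

View pics/side6.png

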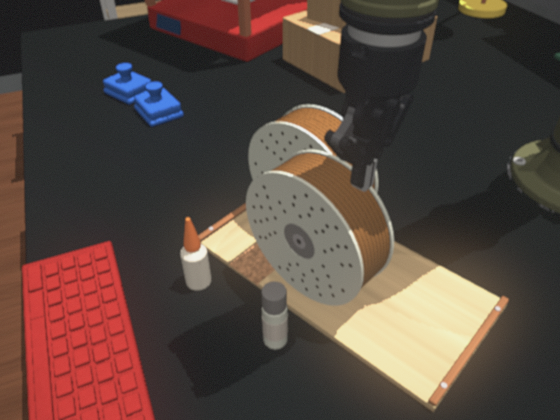

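Request:
{"name": "arm_command", "arguments": {"steps": [[[1.0, -0.2, -0.4], [-0.3, 0.2, -1], 1], [[1.4, 0, -0.5], [0, 0, 0], 1], [[1.4, 0, -0.5], [0, 0, 0], 1], [[1.0, 0, -0.2], [0, 0, 0], 1], [[0, 0, 0], [0, 0, 0], 1], [[0, 0, 0], [0, 0, 0], 1]]}}

```text
time: 9.37
tool_pos: [0.5375, 0.0359, 0.2248]
ee_rot: [0.606, -0.365, 0.39, -0.59]
wrist_force: [1.0, 1.0, 0.3]
grip_width: 0.0004
```

```bash
python3 look.py 7;python3 st.py .082
```

```text
side 0.98 4220 (array([0.5539, 0.0262]), np.float64(0.10935406134682052), np.float64(-2.718153755284939), np.float64(0.051879431712554436), np.float64(0.000539681791494782)) board rel park 0.0004246081815126154 0.07387379340078838 yaw -0.027561101695145973
top 0.66 2945 (array([0.5547, 0.0278]), np.float64(0.10967435461997962), np.float64(-2.7227847110102394), np.float64(0.054780189263528574), np.float64(0.0006160295468721205)) board rel park 0.001819284620759264 0.0749782513019562 yaw -0.03219205742044634
t 9.5667 pos [0.5373 0.0377 0.2246] F [ 0.1343 -0.7012  0.0399] grip 0.0001884486464521323 rot err deg [ 0.0641 -0.2373  2.3253]
tool minus spool top, in tool axes cm [-0.8651 -1.8942 -1.2038] q [-0.2392  0.3709  0.1391  1.755  -0.0138  1.0065  0.3444]
```

Request:
{"name": "arm_command", "arguments": {"steps": [[[0, 0, 0.5], [0, -0.2, 2], 1], [[0, 0, 0.5], [0, 0, 0.4], 1], [[0, 0, 0], [0, 0, 0], 1], [[0, 0, 0], [0, 0, 0], 1], [[0, 0, 0], [0, 0, 0], 1], [[0, 0, 0], [0, 0, 0], 1]]}}

```text
time: 10.07
tool_pos: [0.546, 0.0461, 0.2241]
ee_rot: [0.6, -0.375, 0.373, -0.6]
wrist_force: [-0.4, 0.1, -0.5]
grip_width: -0.0003
```

```bash
python3 look.py 8;python3 st.py .074
```

```text
side 0.91 4091 (array([0.5539, 0.0261]), np.float64(0.10930892801153798), np.float64(-2.717582732481553), np.float64(0.0520056881868005), np.float64(0.0005507504006921758)) board rel park 0.00040013242991349156 0.07385092134149057 yaw -0.026990078891759806
top 0.65 3135 (array([0.5546, 0.0277]), np.float64(0.10966353658823952), np.float64(-2.721489070856431), np.float64(0.05492820878003335), np.float64(0.0006419345349139052)) board rel park 0.0017019161868461444 0.07491624322417381 yaw -0.030896417266637888
t 10.2667 pos [0.5461 0.0459 0.2243] F [-0.1483 -0.1919  0.4453] grip -0.00026218420055026503 rot err deg [ 0.0868  0.2505 -0.1563]
tool minus spool top, in tool axes cm [-2.1089 -1.822  -0.0453] q [-0.2107  0.393   0.1216  1.7173 -0.0564  1.0369  0.3859]
```

Request:
{"name": "arm_command", "arguments": {"steps": [[[0.3, 0.7, -0.2], [0, 0.2, 0], 1], [[0.2, 0.6, -0.3], [0, 0, 0], 1], [[0, 0.3, -0.1], [0, 0, 0], 1], [[0, 0.15, 0], [0, 0, 0], 1], [[0, 0.1, 0], [0, 0, 0], 1]]}}

```text
time: 10.68
tool_pos: [0.543, 0.0376, 0.2052]
ee_rot: [-0.599, 0.376, -0.375, 0.6]
wrist_force: [-2.1, -0.7, 18.7]
grip_width: 0.0003
```

```bash
python3 st.py .074
```

```text
t 10.6833 pos [0.543  0.0376 0.2052] F [-2.1208 -0.6893 18.7448] grip 0.0002949342773277667 rot err deg [-0.0481 -0.0161 -0.0863]
tool minus spool top, in tool axes cm [-1.4891  0.0865 -0.6873] q [-0.1972  0.4042  0.1223  1.7579 -0.0598  0.9828  0.3992]
```

Request:
{"name": "arm_command", "arguments": {"steps": [[[0.5, 0.0, -0.1], [-0.2, 0, 0], 1], [[0.7, 0.05, -0.15], [-0.2, 0, 0], 1], [[0.7, 0.05, -0.15], [-0.2, 0, 0], 1], [[0.7, 0.08, -0.05], [-0.2, 0, 0], 1], [[0.7, 0.1, 0], [-0.2, 0, 0], 1], [[0.6, 0.12, 0.05], [-0.2, 0, 0], 1]]}}

```text
time: 11.18
tool_pos: [0.5611, -0.0012, 0.2059]
ee_rot: [0.603, -0.376, 0.374, -0.596]
wrist_force: [-4.0, -1.2, 14.8]
grip_width: -0.0001
```

```bash
python3 look.py 9;python3 st.py .055
```

```text
side 0.6 3832 (array([0.5633, 0.0062]), np.float64(0.10926439044177085), np.float64(-2.7215245760462534), np.float64(0.05203989708800569), np.float64(0.0005648299439672331)) board rel park 0.00017819273884240195 0.05184877028871369 yaw -0.030931922456460315
t 11.3833 pos [ 0.5609 -0.0014  0.2058] F [-3.5248 -1.2778 13.9955] grip -2.2500791838579967e-05 rot err deg [0.5803 0.006  0.147 ]
tool minus spool top, in tool axes cm [ 0.898   0.0259 -0.7812] q [-0.1334  0.4328  0.1317  1.7074 -0.0572  1.0135  0.468 ]
```

Request:
{"name": "arm_command", "arguments": {"steps": [[[0.5, 0.13, 0], [0.3, 0, 0], 1], [[0.6, 0.14, 0.05], [0, 0, 0], 1], [[0.6, 0.15, 0.05], [-0.1, 0, 0], 1], [[0.5, 0.16, 0], [-0.1, 0, 0], 1]]}}

```text
time: 11.72
tool_pos: [0.5721, -0.0261, 0.205]
ee_rot: [0.602, -0.375, 0.377, -0.596]
wrist_force: [-3.1, -1.4, 11.7]
grip_width: -0.0003
```

```bash
python3 look.py 10;python3 st.py .04
```

```text
side 0.56 3775 (array([ 0.569 , -0.0065]), np.float64(0.1092803136701561), np.float64(-2.715835948727192), np.float64(0.05206041042665828), np.float64(0.0005854986934506096)) board rel park -0.0002112872647349435 0.037838819827095055 yaw -0.025243295137399036
t 11.9167 pos [ 0.5722 -0.0263  0.205 ] F [-3.2647 -1.1103 11.8069] grip -4.951765924853711e-05 rot err deg [ 0.3417 -0.1912  0.4103]
tool minus spool top, in tool axes cm [ 2.1316  0.1182 -0.8413] q [-0.0926  0.4482  0.1365  1.6835 -0.0587  1.0163  0.5092]
```

Request:
{"name": "arm_command", "arguments": {"steps": [[[0.5, 0.15, 0], [0.2, 0, 0.3], 1], [[0.6, 0.17, 0.0], [0, 0, 0], 1], [[0.6, 0.18, 0.0], [0, 0, 0], 1], [[0.5, 0.18, 0], [0, 0, 0], 1]]}}

```text
time: 12.25
tool_pos: [0.5833, -0.0517, 0.2022]
ee_rot: [0.599, -0.375, 0.38, -0.597]
wrist_force: [0.5, -1.2, 6.6]
grip_width: 0.0001
```

```bash
python3 look.py 11;python3 st.py .03
```

```text
side 0.58 3752 (array([ 0.5748, -0.0199]), np.float64(0.10883952643645393), np.float64(-2.7146547275015402), np.float64(0.051955336415422056), np.float64(0.0005815026626529064)) board rel park -0.0008306135919800311 0.02328941153459265 yaw -0.02406207391174714
t 12.45 pos [ 0.5834 -0.0517  0.2021] F [ 0.2841 -2.0116  7.7348] grip -7.863388365787387e-06 rot err deg [-0.0443 -0.3747  0.4243]
tool minus spool top, in tool axes cm [ 3.9116  0.4167 -0.9255] q [-0.0468  0.4668  0.138   1.6597 -0.0658  1.0155  0.5555]
```

View pics/side11.png

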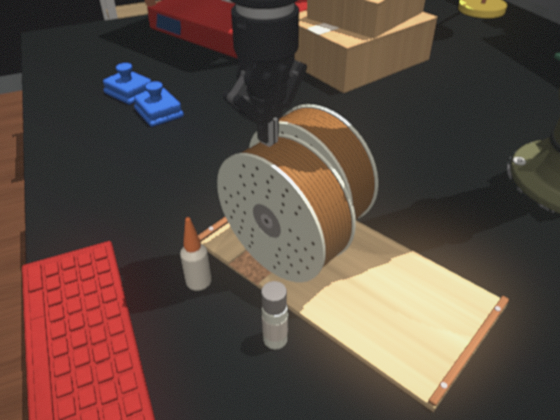

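Request:
{"name": "arm_command", "arguments": {"steps": [[[0.8, -0.3, 0], [0, 0, 0], 1], [[1, -1.0, 0], [0, 0, 0], 1], [[0.5, -2.5, 0], [0, 0, 0], 1], [[0, -3, 0], [0, 0, 0], 1], [[0, -2, 0], [0, 0, 0], 1], [[0, 0, 0], [0, 0, 0], 1], [[0, 0, 0], [0, 0, 0], 1], [[0, 0, 0], [0, 0, 0], 1], [[0, 0, 0], [0, 0, 0], 1], [[0, 0, 0], [0, 0, 0], 1]]}}

```text
time: 13.28
tool_pos: [0.5901, -0.0821, 0.2867]
ee_rot: [0.602, -0.382, 0.378, -0.591]
wrist_force: [-0.3, -0.3, 0.6]
grip_width: 0.0
```

```bash
python3 look.py 12;python3 st.py 0
```

```text
side 0.8 3564 (array([ 0.587 , -0.0484]), np.float64(0.10539012600340326), np.float64(-2.6983963133952464), np.float64(0.05200237402155726), np.float64(0.0005878415325970881)) board rel park -0.0023252371654552168 -0.00769047599865885 yaw -0.0078036598054533335
t 13.4833 pos [ 0.5903 -0.0818  0.2872] F [-0.0873  0.3648  0.8767] grip 0.0001258773265082598 rot err deg [ 0.8534 -0.774   0.1699]
tool minus spool top, in tool axes cm [ 3.966  -8.0839 -1.6998] q [-0.0061  0.4289  0.1528  1.4786 -0.0556  1.2499  0.5888]
```

View pics/side12.png

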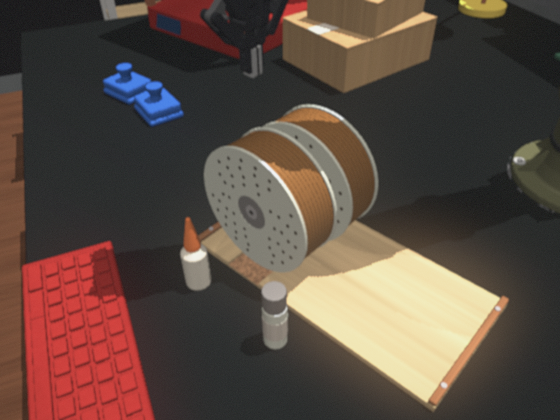

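The spool is in the groove at (265,200) and rocking. I'll let it settle, move the hand back clear, and compare with the parked spool.

Request:
{"name": "arm_command", "arguments": {"steps": [[[0, -2, 0], [0, 0, 0], 1], [[0, -2, 0], [0, 0, 0], 1], [[0, -2, 0], [0, 0, 0], 1], [[0, 0, 0], [0, 0, 0], 1], [[0, 0, 0], [0, 0, 0], 1], [[0, 0, 0], [0, 0, 0], 1], [[0, 0, 0], [0, 0, 0], 1], [[0, 0, 0], [0, 0, 0], 1], [[0, 0, 0], [0, 0, 0], 1], [[0, 0, 0], [0, 0, 0], 1], [[0, 0, 0], [0, 0, 0], 1], [[0, 0, 0], [0, 0, 0], 1]]}}

```text
time: 14.48
tool_pos: [0.589, -0.0797, 0.3433]
ee_rot: [0.604, -0.384, 0.374, -0.59]
wrist_force: [0.8, -1.0, 0.6]
grip_width: -0.0003
```

Request:
{"name": "arm_command", "arguments": {"steps": [[[4, 0, 0], [0, 0, 0], 1], [[4, 0, 0], [0, 0, 0], 1], [[4, 0, 0], [0, 0, 0], 1], [[4, 0, 0], [0, 0, 0], 1], [[0, 0, 0], [0, 0, 0], 1], [[0, 0, 0], [0, 0, 0], 1], [[0, 0, 0], [0, 0, 0], 1], [[0, 0, 0], [0, 0, 0], 1]]}}

```text
time: 15.15
tool_pos: [0.6601, -0.2268, 0.339]
ee_rot: [0.605, -0.384, 0.37, -0.592]
wrist_force: [0.6, -0.4, -0.2]
grip_width: -0.0002
```

```bash
cat > fin.py <<'E'
from h import *
import sys
np.set_printoptions(precision=4,suppress=True)
a=.451;bx=np.array([np.cos(a),np.sin(a)]);by=np.array([-np.sin(a),np.cos(a)]);park=np.array([.5857,-.0405])
for n in ("side","top"):
    p,W=cloud(n,n+sys.argv[1]); hsv=cv2.cvtColor(p,cv2.COLOR_BGR2HSV)
    m0=(W[...,2]>0.12)&(W[...,2]<.215)&(hsv[...,1]>120)
    for q in ("spool","parked_spool"):
        for r in masks_of(q,n)[:2]:
            X=W[m0&r["pixels"]]
            if len(X)<100: continue
            f=fitcyl(X,-2.69); print(n,q,round(r["score"],2),f[0],f[1],"rel",(f[0]-park)@bx,(f[0]-park)@by,"yaw",f[2]+np.pi-a)
    for q in ("glue_stick","oiler"):
        for r in masks_of(q,n)[:1]: print(q,np.nanmedian(W[r["pixels"]],0))
print(robot.observe()["time"])
E
python3 fin.py 13
```

```text
side spool 0.79 [ 0.5853 -0.0432] 0.10436976143814619 rel -0.0015177522206068687 -0.002210065059570637 yaw -0.010998062937364439
side parked_spool 0.76 [ 0.5036 -0.0828] 0.10445237080353494 rel -0.09228625942737734 -0.0022508345430409544 yaw 0.004318856875649202
glue_stick [0.6431 0.1167 0.0681]
oiler [ 0.7088 -0.0219  0.0561]
top spool 0.85 [ 0.586  -0.0416] 0.1046155733454167 rel -0.00023791279944399127 -0.001122291823902909 yaw -0.01317737539531677
top spool 0.51 [ 0.504  -0.0812] 0.10448086981987134 rel -0.09128099774469832 -0.0010610675925143214 yaw -0.00024081460800168264
top parked_spool 0.58 [ 0.504  -0.0812] 0.10448089859303353 rel -0.0912817063647522 -0.001061225570111215 yaw -0.00025481037475566515
glue_stick [0.6338 0.101  0.0964]
oiler [ 0.6978 -0.0315  0.0666]
15.65
```

View pics/top13.png

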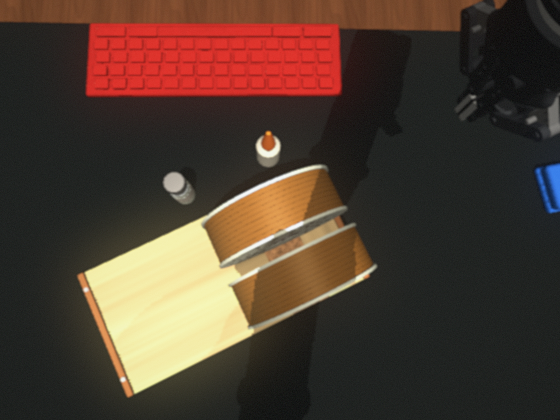

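```bash
python3 -c "
from rig import job; print(job.hand_in())"
```

```text
the job is handed in; nothing more can be done
None
```

The loose spool is resting in the groove beside the parked spool, and the hand is well clear. I handed the job in at about 15.7 s.

- **Strokes:** I pushed on the top with closed fingertips in three strokes, at under about 20 N at each reading, and eased the spool over the groove edge. It rolled rather than skidded: where I measured it, the centre moved about half as far as the fingers.
- **Coasting:** after the second stroke it ran on about 30–35 mm by itself, stopping 42 mm short of the groove edge. After the last push it rocked briefly, about 8 mm past the middle at the one look I took, and settled.
- **Final position:** its centre is at 104.4–104.6 mm height. Along the board it is level with the parked spool to about 0.1 mm, and the two centres are about 91 mm apart. A slight yaw of about 0.01 rad remains; it reached about 0.03 rad during the pushes.
- **Other objects:** the parked spool, glue stick and oil bottle measured where they started, to within about 1 mm. The side camera had no starting reading for the bottle, so that check rests on the top camera.
- **Disagreements:** the two cameras differed by 1–2 mm on absolute positions. The top camera's yaw readings were off while the arm blocked its view.

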